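Find the soft corner of a jig plate and press its shim flat

ROBOT

A 6-joint arm with a two-finger parallel gripper is mounted at the origin on the work surface. World frame = base frame: x ahead of the robot, y to its left, z up, the work surface at z = 0. Lengths are in m, angles in rad, forces in N, time in s.
With the tool pointing down it reaches from about 0.325 to 0.775 m from the base axis. Payload 5.5 kg.
Tool frame: the origin (TCP) lies between the finger pads; the fingertips stand 14 mm ahead of it and the grasp point (between the pads) lies 5 mm behind it; z points along the fingers, x is the direction in which the jaws open and shut, and the axes are right-handed (so a half turn about z gives the same grasp; the last joint's range is limited). The gripper opens to 88 mm and grips with 3 to 60 N. Pads are 20 mm wide; open, the fingers measure 115 mm over their backs; the gripper's body (75 mm by 178 mm) begins 61 mm behind the grasp point.
Start: joints at [1.274, 0.091, 1.231, -0, 1.82, -0.057], TCP at [0.143, 0.583, 0.237] pointing down, gripper open.
Joint ranges: [-2.87, 2.87], [-0.86, 2.18], [0.17, 2.46], [-1.51, 4.65], [0.06, 2.69], [-2.65, 2.65]. Speed limits (rad/s): [2.57, 2.57, 3.01, 3.14, 3.14, 3.14].

INTERFACE

Orientations are given as a rotation vector (axis times angle).
In Python, from rig import r gives the robot as it stands.
- The arm moves only by the tool jog_arm, never from a script. Its argument "deltas" is a list of rows, each a list of 3 entries, a list of its own where there are three numbers: the shift along the tool's x, y, z in cm, then the turn, a rotation vector about the tool's x, y, z in degrees, then the opening, from 0 (shut) to 1 (fully open). In form: [[[x, y, z], [ax, ay, az], hand], ...]. A call has 1 to 12 rows; each row is the pose to reach, as a shift and turn from the pose commanded when the call began, along the tool's axes at that moment; what a row does not reach only later rows make up. A row lasts 1/10 s, in which the tool goes at most 50 mm and 8.59 degrees, less where a joint would pass 70% of its speed; a pose out of reach is approached as far as the arm can. A call with a gripper value outside its range is refused whole. The fingers move at their own pace and stop on an object; "newtons" is the grip in N (left out, the last holds). Time passes only in rows, so rows that repeat a pose let the fingers close. It gives the time, the measured TCP pose, the force and the opening at its end, in the units of the state.
- r.read_state(): the state, without advancing time (a new reading comes with each control period).
- r.snapshot(name): name is "side" or "top" or "wrist"; returns a dict with "image" (400x640x3 uint8, red, green, blue), "range_z" (400x640 float32, m along the optical axis (not along the pixel's ray), 0 where there is no reading), "fovy" (degrees; the focal length in pixels is half the picture's height over the tangent of half this angle, whatever the lens; pixels are square), "cx", "cy" (the principal point, pixels), "dist" ([k1, k2, p1, p2, k3] as OpenCV has them; the pictures are not rectified), "R" (3x3) and "t" (3): a world point X has camera coordinates R X + t; the wrist camera has in their place "T_tool_cam" (4x4, takes a point from camera to tool coordinates, whose origin is the TCP and whose axes are the tool frame's). Camera axes: x right, y down, z forward; pixel columns grow to the right and rows downward; lengths in m; the calibration is good to about 2 mm. A picture is of the moment at which its call begins: read the wrist's pose just before it.
- r.job_done(): hands the job in, once; it reports no verdict.
The state is a dict: "time": time; "joint_pos": joint angles; "qvel": joint speeds; "joint_efforts": joint torques, N m; "tcp_pos": TCP position; "tool_rot": TCP orientation; "wrist_force": force on the tool from outside, world axes, zero at the start; "torque": the same for the moment, N m; "opening": finger opening in m.
Only numpy, scipy, OpenCV 4.12 (cv2) and the standard library are available. Lean on these libraries where they do the work, as an engineer would, in place of code of your own. Each camera call takes 0.05 s, during which the arm holds its last target. There are 200 camera calls.

TASK

One corner of the aluminium jig plate rocks. Press down on its corners with your fingertips until you find the one that gives and springs back, then press the flip-down shim beside that corner fully flat so that it packs the corner solid. Leave the other three shims standing as they are, lift nothing, keep the plate in its nest and leave the parts, the hex key and the screw bin where they are.

Things in the scene. Friction and masses are not known exactly. Their poses are not given: they have to be found in the camera images.
- plate: Aluminium jig plate, 220 x 300 x 12 mm (x by y), six shallow round pockets, loose on four hidden riser pads between nest pins that end 6 mm below its top. Origin: centre of its underside, 28 mm above the bench; top face at 40 mm. x points roughly away from the robot, y roughly to the robot's left, z up. One pad, a different one each time, is soft (see corners).
- corner1 (a point): The near left corner: the point to press, on the plate's top face above the riser pad, 25 mm in from the x edge and 30 mm from the y edge, clear for 18 mm around. If its pad is the soft one (not to be seen by eye), it sinks 3 to 5 mm under 5 to 7 N, stops, and springs back when let go; if not, it gives under 1 mm at 15 N.
- corner2 (a point): The far left corner: the point to press, on the plate's top face above the riser pad, 25 mm in from the x edge and 30 mm from the y edge, clear for 18 mm around. If its pad is the soft one (not to be seen by eye), it sinks 3 to 5 mm under 5 to 7 N, stops, and springs back when let go; if not, it gives under 1 mm at 15 N.
- corner3 (a point): The far right corner: the point to press, on the plate's top face above the riser pad, 25 mm in from the x edge and 30 mm from the y edge, clear for 18 mm around. If its pad is the soft one (not to be seen by eye), it sinks 3 to 5 mm under 5 to 7 N, stops, and springs back when let go; if not, it gives under 1 mm at 15 N.
- corner4 (a point): The near right corner: the point to press, on the plate's top face above the riser pad, 25 mm in from the x edge and 30 mm from the y edge, clear for 18 mm around. If its pad is the soft one (not to be seen by eye), it sinks 3 to 5 mm under 5 to 7 N, stops, and springs back when let go; if not, it gives under 1 mm at 15 N.
- shim1 (a joint): Angle of the near left corner's shim leaf, rad: 0 is flat (level, at its stop), growing as it stands up. Starts at 0.55 to 0.85 on every corner, soft or not. The pin is stiff: the leaf stays where it is left and takes about 0.32 N m to turn (some 9 N pressed down 35 mm out from the pin).
- shim1_pin (a point): Middle of the hinge pin of the near left corner's shim, 8 mm outside the plate's edge, 22 mm above the bench. From it a steel leaf 16 mm wide, 4 mm thick, 64 mm long slants up and out, straight away from the plate along the plate's y axis; a nose on the pin's other side reaches under the plate and, with the leaf flat, packs the corner solid. Leaf's top when flat: 24 mm above the bench.
- shim1_tip (a point): Point on the top face of the near left corner's shim leaf, 60 mm out along the leaf from its pin, near its rounded end (20 mm wide).
- shim2 (a joint): Angle of the far left corner's shim leaf, rad: 0 is flat (level, at its stop), growing as it stands up. Starts at 0.55 to 0.85 on every corner, soft or not. The pin is stiff: the leaf stays where it is left and takes about 0.32 N m to turn (some 9 N pressed down 35 mm out from the pin).
- shim2_pin (a point): Middle of the hinge pin of the far left corner's shim, 8 mm outside the plate's edge, 22 mm above the bench. From it a steel leaf 16 mm wide, 4 mm thick, 64 mm long slants up and out, straight away from the plate along the plate's y axis; a nose on the pin's other side reaches under the plate and, with the leaf flat, packs the corner solid. Leaf's top when flat: 24 mm above the bench.
- shim2_tip (a point): Point on the top face of the far left corner's shim leaf, 60 mm out along the leaf from its pin, near its rounded end (20 mm wide).
- shim3 (a joint): Angle of the far right corner's shim leaf, rad: 0 is flat (level, at its stop), growing as it stands up. Starts at 0.55 to 0.85 on every corner, soft or not. The pin is stiff: the leaf stays where it is left and takes about 0.32 N m to turn (some 9 N pressed down 35 mm out from the pin).
- shim3_pin (a point): Middle of the hinge pin of the far right corner's shim, 8 mm outside the plate's edge, 22 mm above the bench. From it a steel leaf 16 mm wide, 4 mm thick, 64 mm long slants up and out, straight away from the plate along the plate's y axis; a nose on the pin's other side reaches under the plate and, with the leaf flat, packs the corner solid. Leaf's top when flat: 24 mm above the bench.
- shim3_tip (a point): Point on the top face of the far right corner's shim leaf, 60 mm out along the leaf from its pin, near its rounded end (20 mm wide).
- shim4 (a joint): Angle of the near right corner's shim leaf, rad: 0 is flat (level, at its stop), growing as it stands up. Starts at 0.55 to 0.85 on every corner, soft or not. The pin is stiff: the leaf stays where it is left and takes about 0.32 N m to turn (some 9 N pressed down 35 mm out from the pin).
- shim4_pin (a point): Middle of the hinge pin of the near right corner's shim, 8 mm outside the plate's edge, 22 mm above the bench. From it a steel leaf 16 mm wide, 4 mm thick, 64 mm long slants up and out, straight away from the plate along the plate's y axis; a nose on the pin's other side reaches under the plate and, with the leaf flat, packs the corner solid. Leaf's top when flat: 24 mm above the bench.
- shim4_tip (a point): Point on the top face of the near right corner's shim leaf, 60 mm out along the leaf from its pin, near its rounded end (20 mm wide).
- part1: Turned steel part, a 38 mm disc with a 24 mm boss, 24 mm high, standing 5 mm deep in a pocket in the middle of the plate. Origin: centre of its underside. Leave it.
- part2: The same, in the other middle pocket. Leave it.
- hexkey: T-handle hex key lying on the bench beside the plate, 142 mm long, black handle 60 mm wide and 22 mm high. Origin on the bench about under its middle. Leave it.
- screwbin: Open grey plastic bin with cap screws, 90 x 120 x 45 mm, on the bench beside the plate. Origin: centre of its underside. Leave it.
Not all that is in view belongs to the job. Leave any green or orange look-alike of the part1 alone.

How it is judged:
On the way, in this order (a step that is already met when the one before it is completed fails the run):
1. a fingertip presses the rocking corner and it sinks by at least 2 mm (contact force between the fingers and plate above 1 N and height (world z) of any of corner1, corner2, corner3, corner4 below 0.038 m), for 0.04 s.
2. the shim of that corner has been pressed flat (under 0.06 rad) (((horizontal distance between soft_riser_c0 and corner1 below 0.03 m and value of joint shim1 below 0.06 rad) or (horizontal distance between soft_riser_c0 and corner2 below 0.03 m and value of joint shim2 below 0.06 rad) or (horizontal distance between soft_riser_c0 and corner3 below 0.03 m and value of joint shim3 below 0.06 rad) or (horizontal distance between soft_riser_c0 and corner4 below 0.03 m and value of joint shim4 below 0.06 rad))), for 0.2 s.
At the end, for the whole second after the job is handed in: The rocking corner's shim is flat (under 0.06 rad), the other shim tips within 8 mm of their starts, all plate corners level within 1.5 mm, the plate at rest within 5 mm of its start, both parts in their pockets, hex key and bin within 15 mm of their starts (((horizontal distance between soft_riser_c0 and corner1 below 0.03 m and value of joint shim1 below 0.06 rad) or (horizontal distance between soft_riser_c0 and corner2 below 0.03 m and value of joint shim2 below 0.06 rad) or (horizontal distance between soft_riser_c0 and corner3 below 0.03 m and value of joint shim3 below 0.06 rad) or (horizontal distance between soft_riser_c0 and corner4 below 0.03 m and value of joint shim4 below 0.06 rad)) and not ((horizontal distance between soft_riser_c0 and corner1 above 0.06 m and distance of shim1_tip from where it was at the start of the episode above 0.008 m) or (horizontal distance between soft_riser_c0 and corner2 above 0.06 m and distance of shim2_tip from where it was at the start of the episode above 0.008 m) or (horizontal distance between soft_riser_c0 and corner3 above 0.06 m and distance of shim3_tip from where it was at the start of the episode above 0.008 m) or (horizontal distance between soft_riser_c0 and corner4 above 0.06 m and distance of shim4_tip from where it was at the start of the episode above 0.008 m)) and height (world z) of corner1 between 0.0385 and 0.0415 m and height (world z) of corner2 between 0.0385 and 0.0415 m and height (world z) of corner3 between 0.0385 and 0.0415 m and height (world z) of corner4 between 0.0385 and 0.0415 m and distance of plate from where it was at the start of the episode below 0.005 m and linear speed of plate below 0.01 m/s and z of each of part1, part2 in the frame of plate below 0.01 m and distance of each of hexkey, screwbin from where it was at the start of the episode below 0.015 m); the robot touches nothing.
It fails at once if the shim of a solid corner is moved (its tip by more than 8 mm) ((horizontal distance between soft_riser_c0 and corner1 above 0.06 m and distance of shim1_tip from where it was at the start of the episode above 0.008 m) or (horizontal distance between soft_riser_c0 and corner2 above 0.06 m and distance of shim2_tip from where it was at the start of the episode above 0.008 m) or (horizontal distance between soft_riser_c0 and corner3 above 0.06 m and distance of shim3_tip from where it was at the start of the episode above 0.008 m) or (horizontal distance between soft_riser_c0 and corner4 above 0.06 m and distance of shim4_tip from where it was at the start of the episode above 0.008 m)).
It fails at once if the plate is lifted or shifted (its centre by more than 6 mm) (distance of plate from where it was at the start of the episode above 0.006 m).
It fails at once if a part is lifted out of its pocket (z of any of part1, part2 in the frame of plate above 0.012 m).
It fails at once if the hex key or the screw bin is pushed away or lifted (15 mm) (distance of any of hexkey, screwbin from where it was at the start of the episode above 0.015 m).
It also fails if it takes over 58 s, if anything falls off the work surface, if the arm or the gripper's body presses on something with over 40 N, if the wrist force passes 120 N, or if a joint passes its speed limit or range.

## Working session

There is one attempt and no reset: what is moved stays moved. The work goes in short steps, Python scripts to look and compute and a tool call to move; the robot and the scene stay as the last step left them, time stands still between calls to the robot, and variables do not carry over. Pictures are saved under pics/ and viewed, about 8 in all and at most 12, crops included, and the job is handed in when it is done.

Besides the shell and the picture viewer there is one more tool, called as name(argument=value, ...) on one line, values as JSON. jog_arm: Moves the arm, as the interface text tells. Its arguments: {"type":"object","properties":{"deltas":{"type":"array","items":{"type":"array"}},"newtons":{"type":"number"}},"required":["deltas"]}

```bash
mkdir -p pics; ls
cat > h.py <<'E'
import numpy as np, cv2, pickle
from scipy.spatial.transform import Rotation as Ro
from rig import r
def K(s):
    f=200/np.tan(np.radians(s["fovy"])/2); return np.array([[f,0,s["cx"]],[0,f,s["cy"]],[0,0,1.]])
def world(s,px,z=None):
    """pixel -> world; by depth, or on the plane z"""
    px=np.array(px,float).reshape(-1,1,2)
    n=cv2.undistortPoints(px,K(s),np.array(s["dist"],float))[:,0]
    d=np.c_[n,np.ones(len(n))]; R=np.array(s["R"]);t=np.array(s["t"])
    c=-R.T@t; w=d@R
    if z is None:
        k=np.array([s["range_z"][int(round(v)),int(round(u))] for u,v in px[:,0]])
    else: k=(z-c[2])/w[:,2]
    return c+w*k[:,None]
def save(s,n,crop=None,sc=1):
    im=s["image"][:,:,::-1]
    if crop: a,b,c,d=crop; im=im[b:d,a:c]
    cv2.imwrite(f"pics/{n}.png",cv2.resize(im,None,fx=sc,fy=sc,interpolation=cv2.INTER_CUBIC))
E
python3 - <<'E'
from h import *
for n in("top","side"):
    s=r.snapshot(n); pickle.dump(s,open(n+".pkl","wb")); save(s,n,sc=1.25)
st=r.read_state(); print(st)
E
```

```text
pics
{'time': 0.1, 'joint_pos': array([ 1.27430008e+00,  9.17481453e-02,  1.23175773e+00,  4.58472678e-06,
        1.81978046e+00, -5.66751152e-02]), 'qvel': array([ 3.08249368e-05, -2.28613075e-03, -1.81762496e-03,  1.58730678e-05,
        2.02197805e-03,  8.08957503e-04]), 'joint_efforts': array([ 2.65191542e-03, -4.47857630e+01, -4.07571495e+01,  7.01190694e-02,
        2.83342274e-02, -1.38905639e-04]), 'tcp_pos': array([0.14243374, 0.58260473, 0.2356455 ]), 'tool_rot': array([ 2.47046572e+00,  1.93915875e+00, -2.18574420e-03]), 'wrist_force': array([-0.35435333, -0.03859624,  0.11024248]), 'torque': array([-0.04169794,  0.03670991, -0.00031807]), 'opening': 0.08821675931487008}
```

View pics/top.png

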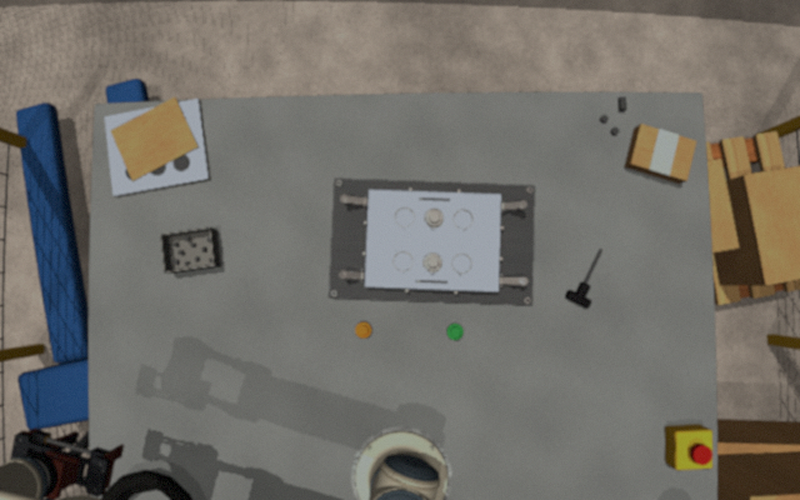

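View pics/side.png

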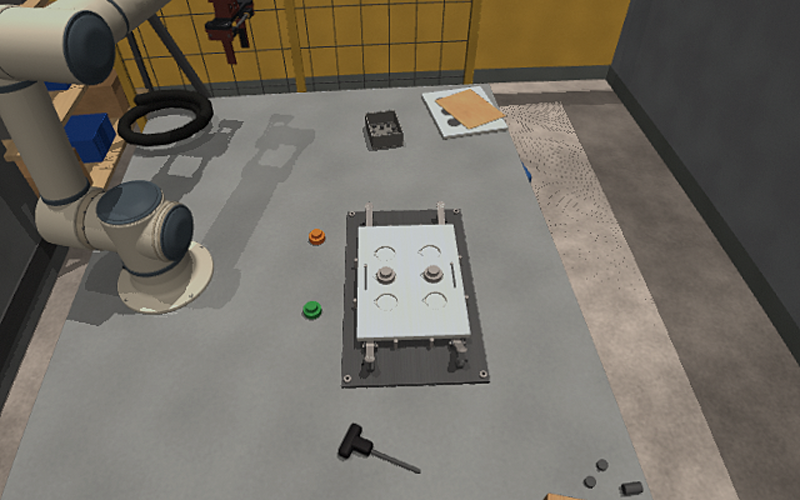

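The top view has +x up and +y left. The plate sits at about (365–501, 189–292) of 800 px. The leaves are at (352,201) far left, (513,206) far right, (352,275) near left and (513,281) near right. Both discs in front of the plate, orange (363,329) and green (455,331), are look-alikes to leave alone. Next I measure the plate.

```bash
cat > m.py <<'E'
from h import *
def cloud(s,box=None):
    v,u=np.mgrid[0:400,0:640]; ok=s["range_z"]>0
    p=np.c_[u[ok],v[ok]]; return p,world(s,p)
for n in("top","side"):
    s=pickle.load(open(n+".pkl","rb")); p,w=cloud(s)
    im=s["image"][p[:,1],p[:,0]].astype(int)
    c=world(s,[[346,192]],.04)[0] if n=="top" else C
    if n=="top": C=c
    near=(abs(w[:,0]-C[0])<.17)&(abs(w[:,1]-C[1])<.24)
    m=near&(abs(w[:,2]-.04)<.008)
    (x,y),(a,b),_=rect=cv2.minAreaRect(w[m,:2].astype(np.float32)*1000)
    print(n,rect,np.median(w[m,2])); 
    m2=m&(im.min(1)>120); print(" bright",cv2.minAreaRect(w[m2,:2].astype(np.float32)*1000),cv2.boxPoints(cv2.minAreaRect(w[m2,:2].astype(np.float32)*1000)).round().tolist())
    save(s,n+"_c",(255,135,440,250) if n=="top" else (265,155,400,315),4.2 if n=="top" else 3.7)
E
python3 m.py
```

```text
top ((543.9915771484375, -80.33450317382812), (243.91453552246094, 384.6947021484375), 2.2818310260772705) 0.04031416835448187
 bright ((544.8135986328125, -101.45893859863281), (352.8688659667969, 229.5470733642578), 89.19913482666016) [[428.0, -276.0], [657.0, -279.0], [662.0, 73.0], [433.0, 77.0]]
side ((542.3858642578125, -80.38955688476562), (381.8546447753906, 239.5464630126953), 89.50289916992188) 0.03996803858402043
 bright ((541.2196044921875, -79.67445373535156), (380.4446105957031, 237.08685302734375), 89.50289916992188) [[421.0, -269.0], [658.0, -271.0], [661.0, 110.0], [424.0, 112.0]]
```

View pics/top_c.png

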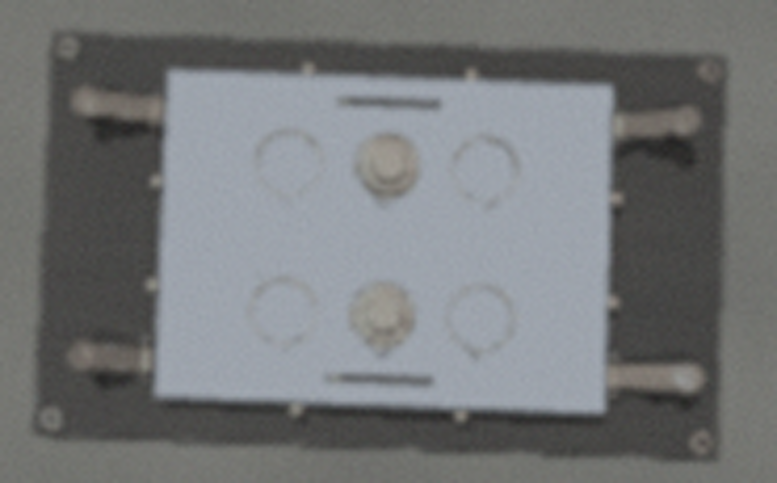

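The crop shows the plate's corners at about (167,69), (613,85), (606,412) and (155,397). The leaf ends are at (85,101) far left, (688,119) far right, (80,354) near left and (690,377) near right.

```bash
cat > m2.py <<'E'
from h import *
s=pickle.load(open("top.pkl","rb"))
f=lambda q:(np.array(q,float)+.5)/4.2-.5+[255,135]
P=world(s,f([(155,397),(167,69),(613,85),(606,412)]),.04)[:,:2]  # NL FL FR NR
c=P.mean(0); ex=(P[1]+P[2]-P[0]-P[3]); yaw1=np.arctan2(ex[1],ex[0]); ey=P[0]+P[1]-P[2]-P[3]; yaw2=np.arctan2(-ey[0],ey[1])
print(P.round(4).tolist(),c,np.degrees([yaw1,yaw2]),np.linalg.norm(ex)/2,np.linalg.norm(ey)/2)
th=(yaw1*.4+yaw2*.6); R=np.array([[np.cos(th),-np.sin(th)],[np.sin(th),np.cos(th)]])
for n,q in zip(("NL","FL","FR","NR"),[(-1,1),(1,1),(1,-1),(-1,-1)]):
    print(n,"corner",(c+R@[q[0]*.085,q[1]*.12]).round(4),"pin",(c+R@[q[0]*.085,q[1]*.158]).round(4))
tp=f([(80,354),(85,101),(688,119),(690,377)])
print("tips depth",world(s,tp).round(4).tolist())
st=r.read_state();A=Ro.from_rotvec(st["tool_rot"]).as_matrix();print(A.round(3), st["tcp_pos"])
E
python3 m2.py
```

```text
[[0.4404, 0.0741], [0.6613, 0.064], [0.6461, -0.2368], [0.4263, -0.2266]] [ 0.54354366 -0.08133881] [-2.63230427 -2.78885184] 0.22060933341486225 0.3010777645419825
NL corner [0.4643 0.0426] pin [0.4662 0.0805]
FL corner [0.6342 0.0345] pin [0.636  0.0724]
FR corner [ 0.6227 -0.2052] pin [ 0.6209 -0.2432]
NR corner [ 0.4529 -0.1972] pin [ 0.4511 -0.2351]
tips depth [[0.4694, 0.1217, 0.0582], [0.6379, 0.1178, 0.0548], [0.6185, -0.281, 0.0654], [0.4488, -0.2813, 0.0493]]
[[ 0.238  0.971 -0.   ]
 [ 0.971 -0.238 -0.002]
 [-0.002 -0.    -1.   ]] [0.14243374 0.58260473 0.2356455 ]
```

jog_arm(deltas=[[[-44.8,44.1,10],[0,0,-11.3],0],[[-44.8,44.1,10],[0,0,-11.3],0],[[-44.8,44.1,10],[0,0,-11.3],0],[[-44.8,44.1,10],[0,0,-11.3],0],[[-44.8,44.1,10],[0,0,-11.3],0],[[-44.8,44.1,10],[0,0,-11.3],0],[[-44.8,44.1,10],[0,0,-11.3],0],[[-44.8,44.1,10],[0,0,-11.3],0],[[-44.8,44.1,10],[0,0,-11.3],0],[[-44.8,44.1,10],[0,0,-11.3],0],[[-44.8,44.1,10],[0,0,-11.3],0],[[-44.8,44.1,10],[0,0,-11.3],0]], newtons=20)

```text
time: 1.3
tcp_pos: [0.4464, 0.0719, 0.1419]
tool_rot: [-2.268, -2.173, -0.0]
wrist_force: [1.4, 0.4, 0.7]
opening: 0.0005
```

jog_arm(deltas=[[[0,0,0],[0,0,0],0],[[0,0,0],[0,0,0],0]])

```text
time: 1.5
tcp_pos: [0.4458, 0.0731, 0.1416]
tool_rot: [-2.27, -2.169, 0.002]
wrist_force: [-0.0, -0.3, 0.1]
opening: 0.0007
```

```bash
cat >> h.py <<'E'
def to(p):
    st=r.read_state();A=Ro.from_rotvec(st["tool_rot"]).as_matrix()
    print("t",st["time"].__round__(2),"tcp",st["tcp_pos"].round(4),"F",st["wrist_force"].round(1),"open",round(st["opening"],3),"tilt",A[:,2].round(3),"x",A[:,0].round(3))
    for q in np.atleast_2d(p): print(q,"-> cm",(A.T@(q-st["tcp_pos"])*100).round(2))
E
python3 -c "
from h import *
to([[.4643,.0426,.07],[.6342,.0345,.07],[.6227,-.2052,.07],[.4529,-.1972,.07]])
s=r.snapshot('wrist');save(s,'w1',sc=1.25)"
```

```text
t 1.5 tcp [0.4458 0.0731 0.1416] F [-0.  -0.3  0.1] open 0.001 tilt [-0.002  0.    -1.   ] x [0.046 0.999 0.   ]
[0.4643 0.0426 0.07  ] -> cm [-2.96  2.    7.16]
[0.6342 0.0345 0.07  ] -> cm [-3.   19.01  7.13]
[ 0.6227 -0.2052  0.07  ] -> cm [-26.99  18.95   7.12]
[ 0.4529 -0.1972  0.07  ] -> cm [-26.97   1.95   7.15]
```

jog_arm(deltas=[[[-3.0,2.0,3],[0,0,0],0],[[-3.0,2.0,7],[0,0,0],0],[[-3.0,2.0,8.0],[0,0,0],0],[[-3.0,2.0,8.4],[0,0,0],0],[[-3.0,2.0,8.6],[0,0,0],0],[[-3.0,2.0,8.8],[0,0,0],0],[[-3.0,2.0,8.8],[0,0,0],0]])

```text
time: 2.25
tcp_pos: [0.4654, 0.0436, 0.0558]
tool_rot: [2.266, 2.173, 0.003]
wrist_force: [0.0, -0.2, 0.1]
opening: 0.0007
```

```bash
python3 -c "
from h import *
to([.4643,.0426,.054])"
```

```text
t 2.25 tcp [0.4654 0.0436 0.0558] F [ 0.  -0.2  0.1] open 0.001 tilt [ 0.002  0.    -1.   ] x [0.042 0.999 0.   ]
[0.4643 0.0426 0.054 ] -> cm [-0.1  -0.11  0.18]
```

Not touching yet. I'll go down in 1 mm steps.

jog_arm(deltas=[[[0,0,0.1],[0,0,0],0],[[0,0,0.2],[0,0,0],0],[[0,0,0.3],[0,0,0],0],[[0,0,0.3],[0,0,0],0]])

```text
time: 2.65
tcp_pos: [0.4654, 0.0433, 0.0542]
tool_rot: [2.267, 2.173, 0.003]
wrist_force: [-5.6, -0.6, 13.3]
opening: 0.0006
```

jog_arm(deltas=[[[0,0,0.1],[0,0,0],0],[[0,0,0.2],[0,0,0],0],[[0,0,0.2],[0,0,0],0]])

```text
time: 2.95
tcp_pos: [0.4654, 0.0433, 0.0541]
tool_rot: [2.267, 2.173, 0.004]
wrist_force: [-11.0, 1.1, 22.0]
opening: 0.0007
```

Near left is solid: 22 N with no sinking. Far left next.

jog_arm(deltas=[[[0,0,-4],[0,0,0],0],[[0,5,-4],[0,0,0],0],[[0,10,-4],[0,0,0],0],[[0,14,-4],[0,0,0],0],[[0,16.9,-4],[0,0,0],0],[[0,16.9,-4],[0,0,0],0],[[0,16.9,-1.5],[0,0,0],0],[[0,16.9,-0.8],[0,0,0],0],[[0,16.9,-0.5],[0,0,0],0],[[0,16.9,-0.3],[0,0,0],0],[[0,16.9,-0.3],[0,0,0],0]])

```text
time: 4.05
tcp_pos: [0.6327, 0.0359, 0.0544]
tool_rot: [-2.268, -2.174, 0.0]
wrist_force: [-4.4, -0.1, 5.2]
opening: 0.0003
```

jog_arm(deltas=[[[0,0,0.1],[0,0,0],0],[[0,0,0.2],[0,0,0],0],[[0,0,0.2],[0,0,0],0]])

```text
time: 4.35
tcp_pos: [0.6327, 0.0359, 0.0543]
tool_rot: [2.268, 2.173, 0.001]
wrist_force: [-9.0, -0.0, 13.0]
opening: 0.0002
```

jog_arm(deltas=[[[0,0,0.1],[0,0,0],0],[[0,0,0.2],[0,0,0],0],[[0,0,0.2],[0,0,0],0]])

```text
time: 4.65
tcp_pos: [0.6328, 0.0359, 0.0542]
tool_rot: [2.267, 2.173, 0.001]
wrist_force: [-12.1, -0.6, 21.3]
opening: 0.0001
```

Far left is solid. Far right next.

jog_arm(deltas=[[[0,0,-4],[0,0,0],0],[[-5,0,-4],[0,0,0],0],[[-10,0,-4],[0,0,0],0],[[-15,0,-4],[0,0,0],0],[[-20,0,-4],[0,0,0],0],[[-24,0,-4],[0,0,0],0],[[-24,0,-4],[0,0,0],0],[[-24,0,-1.5],[0,0,0],0],[[-24,0,-0.8],[0,0,0],0],[[-24,0,-0.6],[0,0,0],0],[[-24,0,-0.5],[0,0,0],0],[[-24,0,-0.5],[0,0,0],0]])

```text
time: 5.85
tcp_pos: [0.6233, -0.203, 0.0544]
tool_rot: [2.267, 2.175, 0.0]
wrist_force: [-2.8, 1.4, 3.4]
opening: 0.0007
```

jog_arm(deltas=[[[0,0,0.1],[0,0,0],0],[[0,0,0.2],[0,0,0],0],[[0,0,0.2],[0,0,0],0]])

```text
time: 6.15
tcp_pos: [0.6234, -0.203, 0.0543]
tool_rot: [2.267, 2.174, 0.001]
wrist_force: [-7.0, 4.0, 12.3]
opening: 0.0005
```

jog_arm(deltas=[[[0,0,0.1],[0,0,0],0],[[0,0,0.2],[0,0,0],0],[[0,0,0.2],[0,0,0],0]])

```text
time: 6.45
tcp_pos: [0.6235, -0.203, 0.0542]
tool_rot: [2.266, 2.174, 0.002]
wrist_force: [-11.9, 5.3, 19.8]
opening: 0.0002
```

Far right is solid. Near right should be the soft one, so I'll check it.

jog_arm(deltas=[[[0,0,-4],[0,0,0],0],[[0,-5,-4],[0,0,0],0],[[0,-10,-4],[0,0,0],0],[[0,-14,-4],[0,0,0],0],[[0,-17,-4],[0,0,0],0],[[0,-17,-4],[0,0,0],0],[[0,-17,-1.5],[0,0,0],0],[[0,-17,-0.8],[0,0,0],0],[[0,-17,-0.6],[0,0,0],0],[[0,-17,-0.3],[0,0,0],0],[[0,-17,-0.3],[0,0,0],0]])

```text
time: 7.55
tcp_pos: [0.454, -0.1965, 0.053]
tool_rot: [2.268, 2.174, 0.001]
wrist_force: [-2.0, 2.1, 4.0]
opening: 0.0003
```

jog_arm(deltas=[[[0,0,0.1],[0,0,0],0],[[0,0,0.2],[0,0,0],0],[[0,0,0.3],[0,0,0],0],[[0,0,0.3],[0,0,0],0]])

```text
time: 7.95
tcp_pos: [0.4539, -0.1967, 0.0502]
tool_rot: [2.267, 2.173, 0.001]
wrist_force: [-2.3, 2.0, 6.0]
opening: 0.0006
```

jog_arm(deltas=[[[0,0,0.1],[0,0,0],0],[[0,0,0.2],[0,0,0],0],[[0,0,0.2],[0,0,0],0]])

```text
time: 8.25
tcp_pos: [0.454, -0.1967, 0.0498]
tool_rot: [2.267, 2.173, 0.001]
wrist_force: [-6.4, 3.9, 14.7]
opening: 0.0002
```

Near right sank 4.2 mm under 4–6 N and then stopped, so it is the soft corner. I'll move over shim4 and look from the wrist first.

jog_arm(deltas=[[[0,0,-4],[0,0,0],0],[[0,0,-8],[0,0,0],0],[[-4,-0.1,-8],[0,0,0],0],[[-7.6,-0.1,-8],[0,0,0],0],[[-7.6,-0.1,-8],[0,0,0],0],[[-7.6,-0.1,-8],[0,0,0],0]])

```text
time: 8.85
tcp_pos: [0.4491, -0.2729, 0.1267]
tool_rot: [-2.27, -2.171, -0.0]
wrist_force: [0.5, 0.3, -0.3]
opening: 0.0005
```

```bash
python3 -c "
from h import *
to([.4493,-.273,.038])
s=r.snapshot('wrist');save(s,'w2',sc=1.25)
s=r.snapshot('side');save(s,'s2',(255,145,405,320),3.4)"
```

```text
t 8.85 tcp [ 0.4491 -0.2729  0.1267] F [ 0.5  0.3 -0.3] open 0.001 tilt [-0.     0.001 -1.   ] x [0.044 0.999 0.001]
[ 0.4493 -0.273   0.038 ] -> cm [-0.01  0.03  8.87]
```

View pics/w2.png

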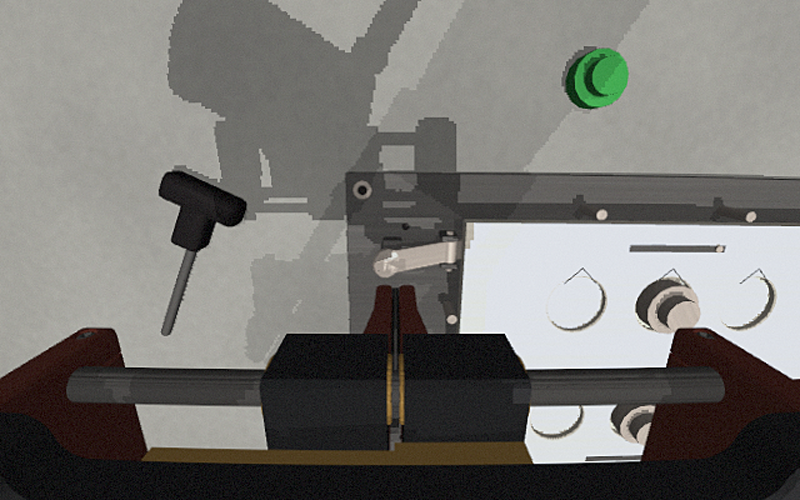

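The wrist view shows the leaf at (385–455, 258) running left from the plate, with the fingers just above it. The hex key at (200,215) is well clear. Pressing down.

jog_arm(deltas=[[[0,0,3],[0,0,0],0],[[0,0,4],[0,0,0],0],[[0,0,4.8],[0,0,0],0],[[0,0,5.4],[0,0,0],0],[[0,0,6.0],[0,0,0],0],[[0,0,6.4],[0,0,0],0],[[0,0,6.8],[0,0,0],0],[[0,0,6.8],[0,0,0],0]])

```text
time: 9.75
tcp_pos: [0.4501, -0.2735, 0.061]
tool_rot: [2.266, 2.171, 0.0]
wrist_force: [0.9, -0.6, 1.4]
opening: 0.0002
```

jog_arm(deltas=[[[0,0,0.4],[0,0,0],0],[[0,0,0.8],[0,0,0],0],[[0,0,1.2],[0,0,0],0],[[0,0,1.6],[0,0,0],0],[[0,0,1.9],[0,0,0],0],[[0,0,2.1],[0,0,0],0],[[0,0,2.1],[0,0,0],0]])

```text
time: 10.45
tcp_pos: [0.4504, -0.2747, 0.0407]
tool_rot: [2.264, 2.169, -0.001]
wrist_force: [0.3, -4.6, 5.5]
opening: 0.0007
```

jog_arm(deltas=[[[0,0,0.2],[0,0,0],0],[[0,0,0.4],[0,0,0],0],[[0,0,0.5],[0,0,0],0],[[0,0,0.5],[0,0,0],0]])

```text
time: 10.85
tcp_pos: [0.4506, -0.2749, 0.0379]
tool_rot: [2.264, 2.168, -0.001]
wrist_force: [-4.5, -0.8, 16.2]
opening: 0.0006
```

jog_arm(deltas=[[[0,0,0.2],[0,0,0],0],[[0,0,0.3],[0,0,0],0],[[0,0,0.3],[0,0,0],0]])

```text
time: 11.15
tcp_pos: [0.4508, -0.275, 0.0375]
tool_rot: [2.263, 2.168, -0.001]
wrist_force: [-10.2, 1.8, 29.9]
opening: 0.0004
```

It has come up against its stop at 30 N, with the leaf top at about 23.7 mm. I'll lift off and press the corner again to confirm it is packed.

jog_arm(deltas=[[[0,0,-3],[0,0,0],0],[[0,0,-6],[0,0,0],0],[[4,0.1,-6],[0,0,0],0],[[7.6,0.1,-6],[0,0,0],0],[[7.6,0.1,-6],[0,0,0],0],[[7.6,0.1,-3],[0,0,0],0],[[7.6,0.1,-2],[0,0,0],0],[[7.6,0.1,-1.7],[0,0,0],0],[[7.6,0.1,-1.5],[0,0,0],0],[[7.6,0.1,-1.3],[0,0,0],0],[[7.6,0.1,-1.1],[0,0,0],0],[[7.6,0.1,-1.1],[0,0,0],0]])

```text
time: 12.35
tcp_pos: [0.454, -0.1968, 0.0495]
tool_rot: [2.267, 2.173, 0.003]
wrist_force: [-20.9, 12.3, 45.7]
opening: 0.0005
```

jog_arm(deltas=[[[0,0,-4],[0,0,0],0],[[0,0,-9],[0,0,0],0],[[0,0,-14],[0,0,0],0],[[-4,-5,-14],[0,0,0],0],[[-4,-10,-14],[0,0,0],0],[[-4,-10,-14],[0,0,0],0]])

```text
time: 12.95
tcp_pos: [0.3488, -0.2335, 0.1816]
tool_rot: [-2.271, -2.17, 0.002]
wrist_force: [0.6, -0.9, -0.5]
opening: 0.0008
```

```bash
python3 -c "
from h import *
s=r.snapshot('side');save(s,'s3',(255,145,405,320),3.4)
print(world(s,[[297,284]]))
s=r.snapshot('top');save(s,'t3',(255,135,440,250),4.2)"
```

```text
[[ 0.45065128 -0.26290724  0.03537495]]
```

View pics/s3.png

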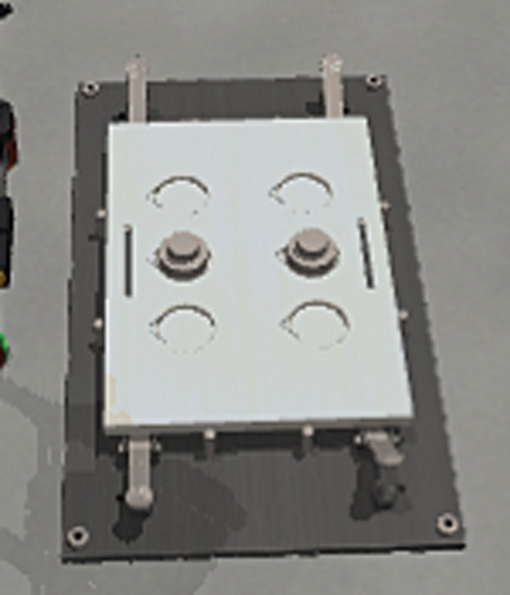

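View pics/t3.png

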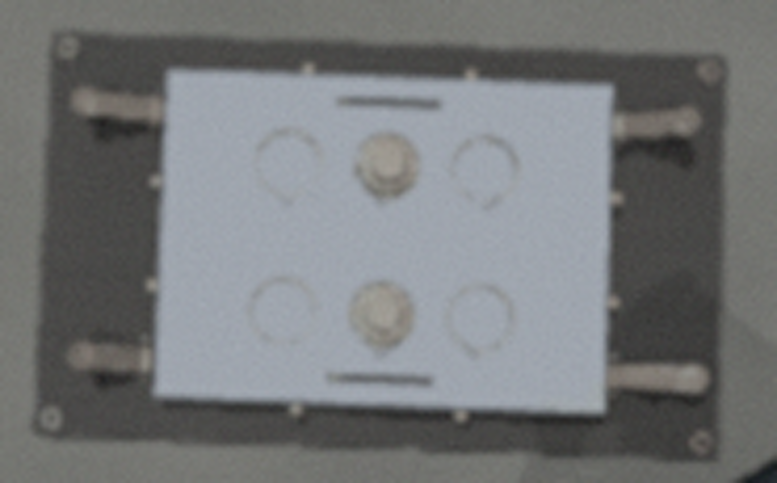

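The leaf tip now reads about 35 mm high, and the corner sat at its sunk level under 46 N. That check press was too hard: it drove the nose down and levered the leaf up again. I'll flatten the leaf again and not re-press the corner hard.

```bash
python3 -c "
from h import *
to([[.4493,-.275,.1],[.4493,-.275,.038]])"
```

```text
t 13.05 tcp [ 0.3508 -0.2332  0.1816] F [1.2 0.1 0.2] open 0.001 tilt [ 0.001 -0.001 -1.   ] x [ 0.045  0.999 -0.001]
[ 0.4493 -0.275   0.1   ] -> cm [-3.73 10.02  8.17]
[ 0.4493 -0.275   0.038 ] -> cm [-3.72 10.02 14.37]
```

jog_arm(deltas=[[[-3.7,5,4],[0,0,0],0],[[-3.7,9.9,6],[0,0,0],0],[[-3.7,9.9,9],[0,0,0],0],[[-3.7,9.9,10.5],[0,0,0],0],[[-3.7,9.9,11.5],[0,0,0],0],[[-3.7,9.9,12.2],[0,0,0],0],[[-3.7,9.9,12.8],[0,0,0],0],[[-3.7,9.9,13.3],[0,0,0],0],[[-3.7,9.9,13.8],[0,0,0],0],[[-3.7,9.9,14.2],[0,0,0],0],[[-3.7,9.9,14.4],[0,0,0],0],[[-3.7,9.9,14.4],[0,0,0],0]])

```text
time: 14.25
tcp_pos: [0.45, -0.2759, 0.0408]
tool_rot: [2.264, 2.167, -0.001]
wrist_force: [-0.8, -4.3, 3.5]
opening: 0.0002
```

jog_arm(deltas=[[[0,0,0.2],[0,0,0],0],[[0,0,0.3],[0,0,0],0],[[0,0,0.3],[0,0,0],0]])

```text
time: 14.55
tcp_pos: [0.4501, -0.276, 0.0382]
tool_rot: [2.264, 2.167, -0.002]
wrist_force: [-2.4, -4.1, 7.7]
opening: 0.0006
```

jog_arm(deltas=[[[0,0,0.2],[0,0,0],0],[[0,0,0.4],[0,0,0],0],[[0,0,0.4],[0,0,0],0],[[0,0,0.4],[0,0,0],0],[[0,0,0.4],[0,0,0],0]])

```text
time: 15.05
tcp_pos: [0.4504, -0.2761, 0.0376]
tool_rot: [2.263, 2.166, -0.001]
wrist_force: [-9.4, 1.0, 25.3]
opening: 0.0004
```

jog_arm(deltas=[[[0,0,-3],[0,0,0],0],[[0,0,-6],[0,0,0],0],[[0,0,-11],[0,0,0],0],[[0,-5,-14],[0,0,0],0],[[0,-10,-14],[0,0,0],0],[[0,-10,-14],[0,0,0],0],[[0,-10,-14],[0,0,0],0]])

```text
time: 15.75
tcp_pos: [0.3487, -0.2697, 0.1721]
tool_rot: [2.267, 2.168, 0.001]
wrist_force: [0.8, 0.7, 0.7]
opening: 0.0008
```

```bash
cat > chk.py <<'E'
from h import *
C=np.array([[.4643,.0426],[.6342,.0345],[.6227,-.2052],[.4529,-.1972]])
out=np.array([-.0487,.9988])
T=[p+out*sg*.09 for p,sg in zip(C,(1,1,-1,-1))]  # 52 mm out from the pin
def rep(s):
    v,u=np.mgrid[0:400,0:640]; ok=s["range_z"]>0; w=world(s,np.c_[u[ok],v[ok]])
    g=lambda p,rad,f:f(w[np.hypot(*(w[:,:2]-p).T)<rad,2])*1000
    print(" corners z",[round(g(p,.015,np.median),1) for p in C]," leaf near 52 mm, 95%",[round(g(p,.008,lambda a:np.percentile(a,95)),1) for p in T])
for n in("top","side"):
    print(n);rep(pickle.load(open(n+".pkl","rb"))); s=r.snapshot(n); rep(s)
save(s,"s4",(255,145,405,320),3.4)
to([0,0,0])
E
python3 chk.py
```

```text
top
 corners z [np.float64(40.7), np.float64(41.1), np.float64(40.4), np.float64(41.1)]  leaf near 52 mm, 95% [np.float64(64.9), np.float64(57.1), np.float64(66.0), np.float64(59.0)]Traceback (most recent call last):
  File "chk.py", line 10, in <module>
    print(n);rep(pickle.load(open(n+".pkl","rb"))); s=r.snapshot(n); rep(s)
                                                                     ~~~^^^
  File "chk.py", line 8, in rep
    print(" corners z",[round(g(p,.015,np.median),1) for p in C]," leaf near 52 mm, 95%",[round(g(p,.008,lambda a:np.percentile(a,95)),1) for p in T])
                                                                                                ~^^^^^^^^^^^^^^^^^^^^^^^^^^^^^^^^^^^^^
  File "chk.py", line 7, in <lambda>
    g=lambda p,rad,f:f(w[np.hypot(*(w[:,:2]-p).T)<rad,2])*1000
                     ~^^^^^^^^^^^^^^^^^^^^^^^^^^^^^^^^^^^
  File "chk.py", line 8, in <lambda>
    print(" corners z",[round(g(p,.015,np.median),1) for p in C]," leaf near 52 mm, 95%",[round(g(p,.008,lambda a:np.percentile(a,95)),1) for p in T])
                                                                                                                  ~~~~~~~~~~~~~^^^^^^
    return _quantile_unchecked(
        a, q, axis, out, overwrite_input, method, keepdims, weights)
    return _ureduce(a,
                    func=_quantile_ureduce_func,
    ...<5 lines>...
                    overwrite_input=overwrite_input,
                    method=method)
    r = func(a, **kwargs)
    result = _quantile(arr,
                       quantiles=q,
    ...<2 lines>...
                       out=out,
                       weights=wgt)
    slices_having_nans = np.isnan(arr[-1, ...])
                                  ~~~^^^^^^^^^
IndexError: index -1 is out of bounds for axis 0 with size 0
```

```bash
sed -i 's/f:f(w\[\(.*\),2\])\*1000/f:(lambda a:f(a)*1000 if len(a) else np.nan)(w[\1,2])/; s/round(\(g([^[]*\),1) for/float(\1).__round__(1) for/g' h.py chk.py; python3 chk.py
```

```text
top
 corners z [40.7, 41.1, 40.4, 41.1]  leaf near 52 mm, 95% [64.9, 57.1, 66.0, 59.0]
 corners z [40.8, 40.6, 40.4, 40.7]  leaf near 52 mm, 95% [67.4, 57.5, nan, 27.9]
side
 corners z [40.1, 40.3, 40.3, 40.1]  leaf near 52 mm, 95% [65.0, 56.8, 12.9, 54.9]
 corners z [40.1, 40.2, 39.7, 39.9]  leaf near 52 mm, 95% [65.5, 57.4, 13.4, 25.1]
t 15.9 tcp [ 0.35   -0.2693  0.1704] F [-0.3 -0.1  0.6] open 0.0 tilt [ 0.001  0.    -1.   ] x [0.042 0.999 0.   ]
[0 0 0] -> cm [ 25.42 -36.12  17.01]
```

View pics/s4.png

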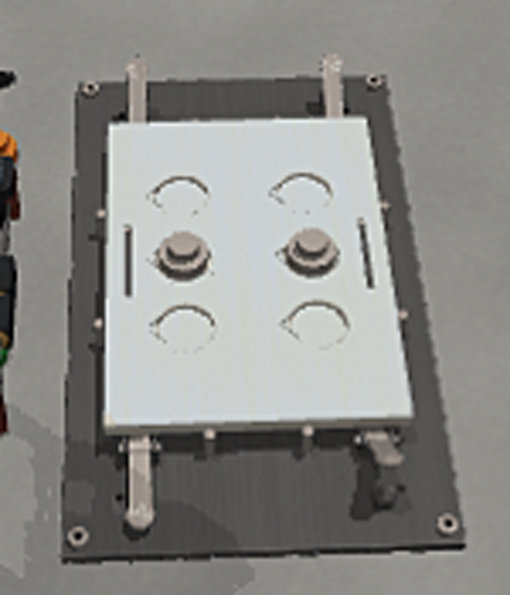

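The near right leaf now lies flat, its end at (138,520) in the crop and about 25 mm high. The other leaves stand as before and the corners are level. Handing in.

```bash
python3 -c "
from h import *
print(r.job_done())"
```

```text
the job is handed in; nothing more can be done
None
```

The soft corner was the near right one (corner4), and its shim now lies flat. The job is handed in; no verdict was reported.

- **Finding the corner:** With the fingers shut, the other three corners held at 20–22 N with no sinking I could measure. The near right one sank about 4 mm under 4–6 N and then stopped.
- **Setting the shim:** I pressed shim4 down to its stop, with 30 N on the leaf.
- **Failed check:** I then re-pressed the corner to test it, but far too hard, at 46 N. The corner went down to its sunk level and the leaf was levered partly up again, its tip about 35 mm high. I pressed the leaf flat a second time (25 N, leaf top at about 23.6 mm) and did not re-press the corner. The corner is therefore unproven under load since the second flattening.
- **Last checks:** From the side camera, shim4's leaf end is at about 25 mm; the top camera read 28 mm. All four corners are at 39.7–40.8 mm, both parts are in their pockets, and the arm is clear.
- **Other shims:** In depth, shim2 is within about 1 mm of its start. Shim1 read within about 1 mm from the side camera but 2.5 mm higher from the top one. Shim3's leaf gave no usable depth reading, so I judged it by picture only, where it looks unchanged.
- **Not re-measured:** I did not measure the hex key or the bin again; the arm never went near the bin, and the fingers stayed clear of the hex key.

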